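Reverse the vial row into the second rack

ROBOT

A 6-joint arm with a two-finger parallel gripper is mounted at the origin on a cart in front of the work surface, level with it; the furniture and walls round the work are solid. World frame = base frame: x ahead of the robot, y to its left, z up, the work surface at z = 0. Lengths are in m, angles in rad, forces in N, time in s.
With the tool pointing down it reaches from about 0.4 to 0.825 m from the base axis. Payload 7 kg.
Tool frame: the origin (TCP) lies midway between the tips of the shut fingers; the grasp point (between the pads) lies 19 mm behind it; z points along the fingers, y is the line along which they close (so a half turn about z gives the same grasp; the last joint's range is limited). The gripper opens to 88 mm and grips with 3 to 60 N. Pads are 19 mm wide; open, the fingers measure 130 mm over their backs; the gripper's body (78 mm by 193 mm) begins 47 mm behind the grasp point.
Start: joints at [-0.994, 0.359, 0.012, 0, -1.224, -0.288], TCP at [0.192, -0.647, 0.227] pointing down, gripper open.
Joint ranges: [-3.07, 3.07], [-1.43, 2.12], [-1.02, 1.25], [-3.03, 1.67], [-3.05, -0], [-3.03, 3.03]. Speed limits (rad/s): [2.39, 2.39, 3.01, 3.14, 3.14, 3.14].

INTERFACE

Orientations are given as [roll, pitch, yaw] about the fixed x, y, z axes, in that order (R = Rz(yaw) Ry(pitch) Rx(roll)).
In Python, from station import arm gives the robot as it stands.
- The arm moves only by the tool servo_tool, never from a script. Its argument "deltas" is a list of rows, each a list of 7 numbers: the closure, from -1 (fully open) to 1 (shut), then the shift along the tool's x, y, z in mm, then the turn, a rotation vector about the tool's x, y, z in degrees. In form: [[gripper, x, y, z, ax, ay, az], ...]. A call has 1 to 20 rows; each row shifts and turns the commanded pose from where the row before left it, along the tool's axes as they then stand; what a row does not reach is not made up. A row lasts 1/12 s, in which the tool goes at most 41.7 mm and 7.16 degrees, less where a joint would pass 70% of its speed; a pose out of reach is approached as far as the arm can. A call is refused whole if a number of a shift passes 41.7 or a number of a turn 7.16, either way. A call with a gripper value outside its range is refused whole. The fingers move at their own pace and stop on an object; "squeeze" is the grip in N (left out, the last holds). Time passes only in rows, so rows that do not move let the fingers close. It gives the time, the measured TCP pose, the force, the opening and the grip force at its end, in the units of the state.
- arm.get_state(): the state, without advancing time (a new reading comes with each control period).
- arm.grab_frame(name): name is "scene" or "top" or "wrist"; returns a dict with "color" (420x560x3 uint8, red, green, blue), "K" (3x3 intrinsics, pixels), "position" and "orientation" of the camera in the world. Camera axes: x right, y down, z forward; pixel columns grow to the right and rows downward; lengths in m; the calibration is good to about 2 mm. The wrist camera is an equidistant fisheye: a pixel r from the principal point sees the ray r / f radians off the axis. A picture is of the moment at which its call begins. There is no depth.
- arm.job_done(): hands the job in; it is judged then, once.
Trained networks look in a picture, given as the dict that the camera call returned (one of the last four; its "shot" number tells which), for a name from the list of things; names that differ only in an ending like _2 or _b are one class to them, and where a whole thing is asked for, a point or a joint stands for the part that bears it (a point fixed in the world has none). Each returns a list of dicts, best first, with "conf" (0 to 1); they miss things now and then, are a little off and sometimes report something else, mostly with a low value. They report only what shows in the picture. A call takes as long as a camera call.
- arm.recognise(query, picture): "at" ([x, y, z] in m, in the coordinates of the camera as it stood for that picture, good to about 4 mm: the middle of the surface that is visible of it).
The state is a dict: "t": time; "q": joint angles; "qd": joint speeds; "joint_efforts": joint torques, N m; "eef_pos": TCP position; "ee_rot": TCP orientation; "force": force on the tool from outside, world axes, zero at the start; "moment": the same for the moment, N m; "width": finger opening in m; "gripper_force": force on a finger pad.
Only numpy, scipy, OpenCV 4.12 (cv2) and the standard library are available. Lean on these libraries where they do the work, as an engineer would, in place of code of your own. Each camera call takes 0.05 s, during which the arm holds its last target. There are 200 camera calls.

TASK

Set the four sample vials over from the grey rack into the white rack for the return run, in reverse order: the vial next to the grey rack's yellow end block goes into the pocket farthest from the white rack's yellow end block, the second from the yellow end goes second from the far end, and so on. Keep the vials upright all the way, and leave each standing on the floor of its own pocket.

Things in the scene. Friction and masses are not known exactly. Their poses are not given: they have to be found in the camera images.
- red_vial_center (a point): clear glass sample vial with a red screw cap, round, 24 mm across and 52 mm tall, about 22 g; this point is its centre, 26 mm above its underside, z axis up the vial. It starts upright in the red-lugged cup of the grey rack, within 4 mm of the cup's centre.
- black_vial_center (a point): clear glass sample vial with a black screw cap, round, 24 mm across and 52 mm tall, about 22 g; this point is its centre, 26 mm above its underside, z axis up the vial. It starts upright in the black-lugged cup of the grey rack, within 4 mm of the cup's centre.
- white_vial_center (a point): clear glass sample vial with a white screw cap, round, 24 mm across and 52 mm tall, about 22 g; this point is its centre, 26 mm above its underside, z axis up the vial. It starts upright in the white-lugged cup of the grey rack, within 4 mm of the cup's centre.
- blue_vial_center (a point): clear sample vial with a blue screw cap, round, 24 mm across and 52 mm tall, about 22 g; this point is its centre, 26 mm above its underside, z axis up the vial. It starts upright in the blue-lugged cup of the grey rack, within 4 mm of the cup's centre.
- red_cup: grey square cup with a red lug on one side, fixed in one of the four places of the grey rack (which place varies); the red-capped vial stands in it at the start. 45 mm square outside, 40 mm inside, rim 13 mm and floor 3 mm above its origin (centre of its underside, 6 mm above the bench); axes parallel to the grey rack's, the lug 36 mm out along -x.
- black_cup: grey square cup with a black lug on one side, fixed in one of the four places of the grey rack (which place varies); the black-capped vial stands in it at the start. 45 mm square outside, 40 mm inside, rim 13 mm and floor 3 mm above its origin (centre of its underside, 6 mm above the bench); axes parallel to the grey rack's, the lug 36 mm out along -x.
- white_cup: grey square cup with a white lug on one side, fixed in one of the four places of the grey rack (which place varies); the white-capped vial stands in it at the start. 45 mm square outside, 40 mm inside, rim 13 mm and floor 3 mm above its origin (centre of its underside, 6 mm above the bench); axes parallel to the grey rack's, the lug 36 mm out along -x.
- blue_cup: grey square cup with a blue lug on one side, fixed in one of the four places of the grey rack (which place varies); the blue-capped vial stands in it at the start. 45 mm square outside, 40 mm inside, rim 13 mm and floor 3 mm above its origin (centre of its underside, 6 mm above the bench); axes parallel to the grey rack's, the lug 36 mm out along -x.
- grey_rack: grey rack fixed to the bench, any yaw, with the four cups in a row; it holds the vials at the start. Origin on the bench under the row's middle; the row runs along y. Places at y = +69, +23, -23, -69 mm, x = 0; yellow end block at y = +94 to +113 mm, 20 mm high. Plate spans y -101 to +116, x -41 to +31 mm. Cup floors 9 mm, rims 19 mm above the bench.
- white_rack: white rack fixed to the bench, any yaw, empty at the start. Origin on the bench under the row's middle; the row runs along y. Places at y = +69, +23, -23, -69 mm, x = 0; yellow end block at y = +94 to +113 mm, 20 mm high. Plate spans y -101 to +116, x -41 to +31 mm. Places are white pockets, 40 mm square inside, with blue floors, floor 9 mm, rim 19 mm above the bench (a standing vial's centre: 35 mm).

How it is judged:
At the end, for the whole second after the job is handed in: Each vial stands still, released and upright (within 0.15 rad) on a pocket floor of the white rack (centre 30 to 40 mm up), within 13 mm of the pocket centre in x and y, in reverse order: a vial whose cup lies at y in the grey rack frame stands at -y in the white rack frame (x of red_vial_center in the frame of white_rack between -0.013 and 0.013 m and z of red_vial_center in the frame of white_rack between 0.03 and 0.04 m and angle between each of red_vial_center, black_vial_center, white_vial_center, blue_vial_center's own z axis and vertical below 0.15 rad and linear speed of each of red_vial, black_vial, white_vial, blue_vial below 0.02 m/s and ((y of red_cup in the frame of grey_rack between 0.054 and 0.084 m and y of red_vial_center in the frame of white_rack between -0.082 and -0.056 m) or (y of red_cup in the frame of grey_rack between 0.008 and 0.038 m and y of red_vial_center in the frame of white_rack between -0.036 and -0.01 m) or (y of red_cup in the frame of grey_rack between -0.038 and -0.008 m and y of red_vial_center in the frame of white_rack between 0.01 and 0.036 m) or (y of red_cup in the frame of grey_rack between -0.084 and -0.054 m and y of red_vial_center in the frame of white_rack between 0.056 and 0.082 m)) and x of black_vial_center in the frame of white_rack between -0.013 and 0.013 m and z of black_vial_center in the frame of white_rack between 0.03 and 0.04 m and ((y of black_cup in the frame of grey_rack between 0.054 and 0.084 m and y of black_vial_center in the frame of white_rack between -0.082 and -0.056 m) or (y of black_cup in the frame of grey_rack between 0.008 and 0.038 m and y of black_vial_center in the frame of white_rack between -0.036 and -0.01 m) or (y of black_cup in the frame of grey_rack between -0.038 and -0.008 m and y of black_vial_center in the frame of white_rack between 0.01 and 0.036 m) or (y of black_cup in the frame of grey_rack between -0.084 and -0.054 m and y of black_vial_center in the frame of white_rack between 0.056 and 0.082 m)) and x of white_vial_center in the frame of white_rack between -0.013 and 0.013 m and z of white_vial_center in the frame of white_rack between 0.03 and 0.04 m and ((y of white_cup in the frame of grey_rack between 0.054 and 0.084 m and y of white_vial_center in the frame of white_rack between -0.082 and -0.056 m) or (y of white_cup in the frame of grey_rack between 0.008 and 0.038 m and y of white_vial_center in the frame of white_rack between -0.036 and -0.01 m) or (y of white_cup in the frame of grey_rack between -0.038 and -0.008 m and y of white_vial_center in the frame of white_rack between 0.01 and 0.036 m) or (y of white_cup in the frame of grey_rack between -0.084 and -0.054 m and y of white_vial_center in the frame of white_rack between 0.056 and 0.082 m)) and x of blue_vial_center in the frame of white_rack between -0.013 and 0.013 m and z of blue_vial_center in the frame of white_rack between 0.03 and 0.04 m and ((y of blue_cup in the frame of grey_rack between 0.054 and 0.084 m and y of blue_vial_center in the frame of white_rack between -0.082 and -0.056 m) or (y of blue_cup in the frame of grey_rack between 0.008 and 0.038 m and y of blue_vial_center in the frame of white_rack between -0.036 and -0.01 m) or (y of blue_cup in the frame of grey_rack between -0.038 and -0.008 m and y of blue_vial_center in the frame of white_rack between 0.01 and 0.036 m) or (y of blue_cup in the frame of grey_rack between -0.084 and -0.054 m and y of blue_vial_center in the frame of white_rack between 0.056 and 0.082 m))); the robot touches nothing.
It fails at once if the red-capped vial is tipped more than 0.6 rad from upright (angle between red_vial_center's own z axis and vertical above 0.6 rad).
It fails at once if the black-capped vial is tipped more than 0.6 rad from upright (angle between black_vial_center's own z axis and vertical above 0.6 rad).
It fails at once if the white-capped vial is tipped more than 0.6 rad from upright (angle between white_vial_center's own z axis and vertical above 0.6 rad).
It fails at once if the blue-capped vial is tipped more than 0.6 rad from upright (angle between blue_vial_center's own z axis and vertical above 0.6 rad).
It also fails if it takes over 88 s, if anything falls off the work surface, if the arm or the gripper's body presses on something with over 40 N, if the wrist force passes 120 N, or if a joint passes its speed limit or range.

## Working session

There is one attempt and no reset: what is moved stays moved. The work goes in short steps, Python scripts to look and compute and a tool call to move; the robot and the scene stay as the last step left them, time stands still between calls to the robot, and variables do not carry over. Pictures are saved under pics/ and viewed, at most 14 in all, crops included, and the job is handed in when it is done.

Besides the shell and the picture viewer there is one more tool, called after "Request:" as name([rows], argument=value, ...), one row to a line, values as JSON. servo_tool: Moves the arm, as the interface text tells. Its arguments: {"type":"object","properties":{"deltas":{"type":"array","items":{"type":"array","items":{"type":"number"}}},"squeeze":{"type":"number"}},"required":["deltas"]}

```bash
mkdir -p pics
python3 - <<'E'
from station import arm
import cv2,numpy as np
s=arm.get_state();print(s['t'],s['eef_pos'],s['ee_rot'],s['width'])
for n in ['top','scene']:
    p=arm.grab_frame(n);cv2.imwrite(f'pics/{n}1.png',p['color'][:,:,::-1])
    print(n,p['K'],p['position'],p['orientation'],p.keys())
    from scipy.spatial.transform import Rotation as R
    o=np.array(p['orientation']);Rm=R.from_euler('xyz',o).as_matrix() if o.shape==(3,) else o
    for q in ['red_vial_center','black_vial_center','white_vial_center','blue_vial_center','red_cup','black_cup','white_cup','blue_cup','grey_rack','white_rack']:
        for d in arm.recognise(q,p)[:2]:
            print(q,round(d['conf'],2),np.round(Rm@np.array(d['at'])+p['position'],4))
E
```

```text
0.0 [ 0.19207214 -0.64658611  0.22562334] [ 3.13994736e+00 -1.32922968e-04 -2.85290987e+00] 0.08715375797500031
top [[498.01810279   0.         273.50900661]
 [  0.         498.01810279 202.56260739]
 [  0.           0.           1.        ]] [ 0.35181454 -0.01753773  1.05439564] [-2.96553015e+00  2.87234978e-03 -1.59156764e+00] dict_keys(['color', 'K', 'position', 'orientation', 'shot'])
red_vial_center 0.52 [ 0.5439 -0.256   0.0604]
black_vial_center 0.74 [ 0.5366 -0.2104  0.0579]
white_vial_center 0.57 [ 0.529  -0.1625  0.0613]
blue_vial_center 0.43 [ 0.5347 -0.1214  0.06  ]
red_cup 0.92 [ 0.5318 -0.2548  0.0127]
black_cup 0.79 [ 0.5298 -0.2051  0.0109]
white_cup 0.96 [ 0.5252 -0.1676  0.0079]
blue_cup 0.97 [ 0.5218 -0.1161  0.0102]
grey_rack 0.77 [ 0.5169 -0.1538  0.0045]
grey_rack 0.27 [ 0.5318 -0.1597  0.0631]
white_rack 0.81 [0.5097 0.1301 0.0097]
scene [[411.46529695   0.         281.05427459]
 [  0.         411.46529695 207.81480188]
 [  0.           0.           1.        ]] [ 0.12953569 -0.52970724  0.60347634] [-2.28867211 -0.01052121 -0.66325406] dict_keys(['color', 'K', 'position', 'orientation', 'shot'])
red_vial_center 0.64 [ 0.5398 -0.2559  0.0438]
black_vial_center 0.74 [ 0.5343 -0.2177  0.0436]
white_vial_center 0.51 [ 0.5316 -0.1682  0.0432]
blue_vial_center 0.82 [ 0.5334 -0.1292  0.0395]
red_cup 0.8 [ 0.5346 -0.2598  0.0119]
black_cup 0.79 [ 0.5314 -0.2139  0.0177]
white_cup 0.77 [ 0.5261 -0.1713  0.016 ]
blue_cup 0.56 [ 0.5122 -0.122   0.0125]
grey_rack 0.95 [ 0.5152 -0.1879  0.0067]
grey_rack 0.43 [ 0.5298 -0.1663  0.0453]
white_rack 0.91 [0.5028 0.1106 0.0126]
```

View pics/top1.png

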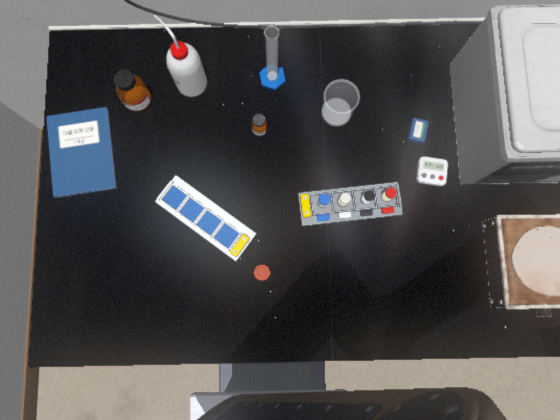

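View pics/scene1.png

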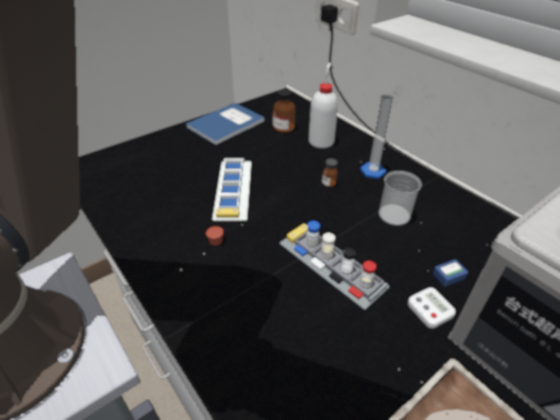

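The top view shows the grey rack with its yellow block at (306,205), then blue, white, black and red caps running to (390,194). The white rack has its yellow block at (240,244) and blue floors running from (228,234) to (174,193). The scene view agrees. Targets in the white rack: blue −69, white −23, black +23, red +69 (next to yellow). Now the measurements.

```bash
cat > lib.py <<'E'
import cv2,numpy as np
from scipy.spatial.transform import Rotation as R
def world(p,uv,z):
    """pixel -> world point at height z (pinhole, or equidistant fisheye for wrist)"""
    K=p['K'];a=np.array([(uv[0]-K[0,2])/K[0,0],(uv[1]-K[1,2])/K[1,1]])
    if p.get('fish'):
        r=np.hypot(*a);d=np.r_[a/max(r,1e-9)*np.sin(r),np.cos(r)]
    else: d=np.r_[a,1]
    d=R.from_euler('xyz',p['orientation']).apply(d);c=np.array(p['position'])
    return c+d*(z-c[2])/d[2]
def pixel(p,X):
    K=p['K'];d=R.from_euler('xyz',p['orientation']).inv().apply(np.array(X)-p['position'])
    a=d[:2]/d[2]
    if p.get('fish'):
        r=np.hypot(*d[:2]);a=d[:2]/r*np.arctan2(r,d[2])
    return K[0,0]*a[0]+K[0,2],K[1,1]*a[1]+K[1,2]
def blobs(p,lo,hi,amin=30):
    h=cv2.cvtColor(p['color'],cv2.COLOR_RGB2HSV)
    m=cv2.inRange(h,np.array(lo),np.array(hi))
    n,_,st,c=cv2.connectedComponentsWithStats(m)
    return [(int(st[i,4]),c[i]) for i in range(1,n) if st[i,4]>=amin]
def fit(Y,P):
    """points P (xy) at rack coords Y (xy): rigid fit -> origin, yaw, residual"""
    Y=np.array(Y,float);P=np.array(P)
    y=Y@[1,1j];q=P@[1,1j];k=np.sum(np.conj(y-y.mean())*(q-q.mean()));k/=abs(k)
    o=q.mean()-k*y.mean();return np.array([o.real,o.imag]),np.angle(k),abs(q-o-k*y)
E
python3 - <<'E'
from station import arm
from lib import *
p=arm.grab_frame('top')
for nm,lo,hi,z in [('blue',(100,120,60),(125,255,255),.009),('yel',(20,120,120),(35,255,255),.02),('red',(0,150,100),(8,255,255),.02)]:
    for a,c in blobs(p,lo,hi,20): print(nm,a,np.round(c,1),np.round(world(p,c,z),4))
E
```

```text
blue 378 [271.9  78.5] [ 0.8189 -0.0206  0.009 ]
blue 3964 [ 79.9 155.5] [0.6506 0.3997 0.009 ]
blue 277 [174.2 197.2] [0.5539 0.1936 0.009 ]
blue 97 [324.2 198.7] [ 0.5438 -0.1267  0.009 ]
blue 285 [191.3 209.8] [0.5259 0.1569 0.009 ]
blue 293 [208.5 222.5] [0.4978 0.1201 0.009 ]
blue 65 [322.8 217. ] [ 0.5046 -0.1223  0.009 ]
blue 296 [226.1 235.3] [0.4699 0.083  0.009 ]
yel 175 [305.3 205.1] [ 0.5291 -0.0852  0.02  ]
yel 158 [239.4 244.9] [0.4481 0.0543 0.02  ]
red 196 [178.3  49.9] [0.8864 0.1869 0.02  ]
red 71 [390.7 192.5] [ 0.5522 -0.2667  0.02  ]
red 59 [387.5 209.7] [ 0.5155 -0.2577  0.02  ]
```

Request:
servo_tool([
  [-1,0,0,0,0,0,0],
])

```text
t: 1.23
eef_pos: [0.1922, -0.647, 0.2266]
ee_rot: [-3.142, -0.0, -2.853]
force: [0.1, -0.1, 0.0]
width: 0.0878
gripper_force: 0.0
```

Request:
servo_tool([
  [-1,-18,22.5,0,0,0,0],
  [-1,-18,22.5,0,0,0,0],
  [-1,-18,22.5,0,0,0,0],
  [-1,-18,22.5,0,0,0,0],
  [-1,-18,22.5,0,0,0,0],
  [-1,-18,22.5,0,0,0,0],
  [-1,-18,22.5,0,0,0,0],
  [-1,-18,22.5,0,0,0,0],
  [-1,-18,22.5,0,0,0,0],
  [-1,-18,22.5,0,0,0,0],
  [-1,-27.5,11.7,0,0,0,0],
  [-1,-27.5,11.7,0,0,0,0],
  [-1,-27.5,11.7,0,0,0,0],
  [-1,-27.5,11.7,0,0,0,0],
  [-1,-27.5,11.7,0,0,0,0],
  [-1,-27.5,11.7,0,0,0,0],
  [-1,-27.5,11.7,0,0,0,0],
  [-1,-27.5,11.7,0,0,0,0],
  [-1,-27.5,11.7,0,0,0,0],
  [-1,-27.5,11.7,0,0,0,0],
])

```text
t: 2.9
eef_pos: [0.5321, -0.1884, 0.2268]
ee_rot: [-3.141, 0.001, -2.853]
force: [0.5, -0.7, 0.5]
width: 0.0878
gripper_force: 0.0
```

Request:
servo_tool([
  [-1,0,0,0,0,0,-7.08],
  [-1,0,0,0,0,0,-7.08],
  [-1,0,0,0,0,0,-7.08],
  [-1,0,0,0,0,0,-7.08],
  [-1,0,0,0,0,0,-7.08],
  [-1,0,0,0,0,0,-7.08],
  [-1,0,0,0,0,0,-7.08],
  [-1,0,0,0,0,0,-7.08],
  [-1,0,0,0,0,0,-7.08],
  [-1,0,0,0,0,0,-7.08],
  [-1,0,0,0,0,0,-7.08],
  [-1,0,0,0,0,0,0],
  [-1,0,0,0,0,0,0],
])

```text
t: 3.98
eef_pos: [0.531, -0.1896, 0.2266]
ee_rot: [-3.141, -0.0, -1.497]
force: [-0.5, -0.2, -0.4]
width: 0.0879
gripper_force: 0.0
```

Run:
```python
from station import arm
from lib import *
p=arm.grab_frame('wrist');p['fish']=1
cv2.imwrite('pics/w1.png',p['color'][:,:,::-1])
print(p['K'],p['position'],p['orientation'])
for nm,lo,hi,z in [('blue',(100,120,60),(125,255,255),.061),('yel',(20,120,120),(35,255,255),.02),('red',(0,150,100),(8,255,255),.061),('red',(172,150,100),(180,255,255),.061)]:
    for a,c in blobs(p,lo,hi,60): print(nm,a,np.round(c,1),np.round(world(p,c,z),4))
for q in ['red_vial_center','black_vial_center','white_vial_center','blue_vial_center','red_cup','black_cup','white_cup','blue_cup']:
    for d in arm.recognise(q,p)[:1]:
        print(q,round(d['conf'],2),np.round(R.from_euler('xyz',p['orientation']).apply(d['at'])+p['position'],4))
```

```text
[[325.1922621    0.         277.05809393]
 [  0.         325.1922621  214.74748105]
 [  0.           0.           1.        ]] [ 0.53677521 -0.2677976   0.38623342] [ 2.84853895e+00 -3.59513253e-04 -3.06804973e+00]
blue 425 [149.8  58.9] [ 0.6726 -0.3277  0.061 ]
blue 171 [295. 242.] [ 0.508  -0.1408  0.061 ]
blue 315 [269.5 255.9] [ 0.5342 -0.1224  0.061 ]
yel 468 [272.4 270. ] [ 0.529 -0.085  0.02 ]
yel 471 [118.5 298.2] [ 0.7463 -0.0162  0.02  ]
yel 489 [435.4 298. ] [ 0.2926 -0.0498  0.02  ]
yel 2559 [389. 342.] [0.3476 0.0277 0.02  ]
yel 103 [399.5 408.5] [0.28   0.1921 0.02  ]
red 216 [294.5 128.4] [ 0.5188 -0.2602  0.061 ]
red 329 [268.  129.6] [ 0.5448 -0.2571  0.061 ]
red 291 [365.6 334.3] [ 0.4049 -0.0192  0.061 ]
red_vial_center 0.64 [ 0.5405 -0.2562  0.0618]
black_vial_center 0.83 [ 0.5418 -0.215   0.0639]
white_vial_center 0.98 [ 0.5341 -0.1714  0.0616]
blue_vial_center 0.72 [ 0.5312 -0.1254  0.0629]
red_cup 0.59 [ 0.5418 -0.257   0.0071]
black_cup 0.73 [ 0.5352 -0.1262  0.0628]
white_cup 0.91 [ 0.5251 -0.1718  0.0113]
blue_cup 0.69 [ 0.5211 -0.1271  0.0131]
```

View pics/w1.png

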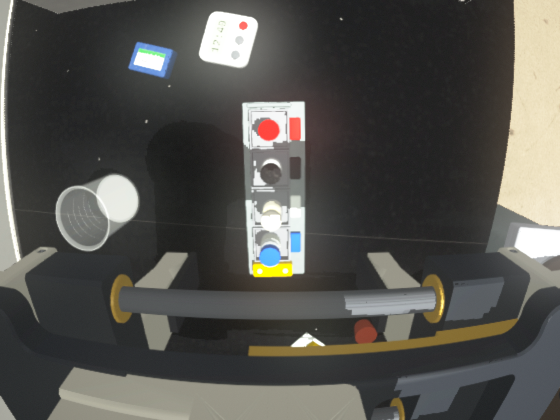

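The wrist view shows the red cap at (268,130), black near (271,173), white near (271,217), blue at (269,256), and the lugs on the robot side. I'll check the white and black cap tops in an enlarged crop.

Run:
```python
from station import arm
from lib import *
p=arm.grab_frame('wrist');p['fish']=1
c=p['color'][100:285,235:315,::-1].copy()
for X in [(.5342,-.122),(.5368,-.168),(.541,-.2125),(.5447,-.257)]:
    u=[pixel(p,(X[0]+.012*np.cos(t),X[1]+.012*np.sin(t),.061)) for t in np.linspace(0,6.28,24)]
    print(X,np.round(np.mean(u,0),1))
c=cv2.resize(c,None,fx=3.2,fy=3.2,interpolation=cv2.INTER_CUBIC)
for X in [(.5342,-.122),(.5368,-.168),(.541,-.2125),(.5447,-.257)]:
    u=[pixel(p,(X[0]+.012*np.cos(t),X[1]+.012*np.sin(t),.061)) for t in np.linspace(0,6.28,24)]
    cv2.polylines(c,[((np.array(u)+.5-[235,100])*3.2).astype(int)],True,(0,255,0),1)
cv2.imwrite('pics/w2.png',c)
```

```text
(0.5342, -0.122) [268.8 256.2]
(0.5368, -0.168) [269.4 215.9]
(0.541, -0.2125) [268.3 173.7]
(0.5447, -0.257) [267.9 129.6]
```

View pics/w2.png

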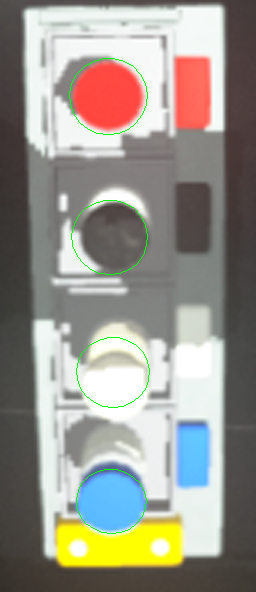

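Blue, black and red fit the predicted circles. White sits about 4 px lower, at y ≈ -0.164, which matches the pocket grid. Picking blue first.

Request:
servo_tool([
  [-1,-23,-2.5,0,0,0,0],
  [-1,-23,-2.5,0,0,0,0],
  [-1,-22,-3,0,0,0,0],
  [-1,0,0,30,0,0,0],
  [-1,0,0,30,0,0,0],
  [-1,0,0,30,0,0,0],
  [-1,0,0,30,0,0,0],
  [-1,0,0,25,0,0,0],
  [-1,0,0,20,0,0,0],
  [-1,0,0,17,0,0,0],
  [-1,0,0,15,0,0,0],
  [-1,0,0,0,0,0,0],
  [1,0,0,0,0,0,0],
  [1,0,0,0,0,0,0],
  [1,0,0,0,0,0,0],
  [1,0,0,0,0,0,0],
  [1,0,0,0,0,0,0],
  [1,0,0,0,0,0,0],
  [1,0,0,0,0,0,0],
  [1,0,0,0,0,0,0],
], squeeze=10)

```text
t: 6.15
eef_pos: [0.5338, -0.1212, 0.0298]
ee_rot: [-3.141, 0.0, -1.494]
force: [-0.3, -0.9, -0.9]
width: 0.0397
gripper_force: 0.0
```

Request:
servo_tool([
  [1,0,0,0,0,0,0],
  [1,0,0,0,0,0,0],
  [1,0,0,0,0,0,0],
  [1,0,0,0,0,0,0],
  [1,0,0,0,0,0,0],
])

```text
t: 6.57
eef_pos: [0.5337, -0.1212, 0.0295]
ee_rot: [3.142, -0.0, -1.494]
force: [0.2, -0.2, 0.3]
width: 0.0232
gripper_force: 10.0
```

Request:
servo_tool([
  [1,0,0,-10,0,0,0],
  [1,0,0,-30,0,0,0],
  [1,0,0,-30,0,0,0],
  [1,0,0,-30,0,0,0],
  [1,-31.1,-4.3,0,0,0,0],
  [1,-31.1,-4.3,0,0,0,0],
  [1,-31.1,-4.3,0,0,0,0],
  [1,-31.1,-4.3,0,0,0,0],
  [1,-31.1,-4.3,0,0,0,0],
  [1,-31.1,-4.3,0,0,0,0],
  [1,-31.1,-4.3,0,0,0,0],
  [1,-31.1,-4.3,0,0,0,0],
  [1,-31.1,-4.3,0,0,0,0],
  [1,-31.1,-4.3,0,0,0,0],
  [1,0,0,0,0,0,7],
  [1,0,0,0,0,0,7],
  [1,0,0,0,0,0,7],
  [1,0,0,0,0,0,7],
  [1,0,0,0,0,0,7],
  [1,0,0,0,0,0,6.5],
])

```text
t: 8.23
eef_pos: [0.5525, 0.1922, 0.1303]
ee_rot: [-3.142, 0.0, -2.224]
force: [0.3, -0.5, -0.4]
width: 0.0235
gripper_force: 10.0
```

Request:
servo_tool([
  [1,0,0,0,0,0,0],
  [1,0,0,0,0,0,0],
])

```text
t: 8.4
eef_pos: [0.5526, 0.1922, 0.1301]
ee_rot: [-3.141, 0.0, -2.214]
force: [0.4, 0.1, -1.0]
width: 0.0233
gripper_force: 10.0
```

Run:
```python
from station import arm
from lib import *
p=arm.grab_frame('wrist');p['fish']=1
for nm,lo,hi,z in [('blue',(100,120,60),(125,255,255),.009),('yel',(20,120,120),(35,255,255),.02)]:
    for a,c in blobs(p,lo,hi,60): print(nm,a,np.round(c,1),np.round(world(p,c,z),4))
c=p['color'][:,:,::-1].copy()
o=np.array([.511,.1374]);a=np.radians(142.8);x=np.array([np.cos(a),np.sin(a)]);y=np.array([-x[1],x[0]])
for Y in (.069,.023,-.023,-.069):
    u=[pixel(p,np.r_[o+y*(Y+s*.02)+x*r*.02,.019]) for s,r in [(1,1),(1,-1),(-1,-1),(-1,1)]]
    cv2.polylines(c,[np.round(u).astype(int)],True,(0,255,0),1)
cv2.imwrite('pics/w3.png',c)
```

```text
blue 760 [  6.7 205.2] [ 0.8039 -0.003   0.009 ]
blue 123 [296.  217.1] [0.544  0.2093 0.009 ]
blue 966 [277.2 280.9] [0.5968 0.2512 0.009 ]
yel 1068 [279.2  10.8] [0.4481 0.0556 0.02  ]
yel 302 [222.5 304.6] [0.6527 0.2362 0.02  ]
yel 303 [331.7 304.8] [0.5669 0.3008 0.02  ]
yel 3219 [301.8 346.1] [0.6204 0.3261 0.02  ]
```

View pics/w3.png

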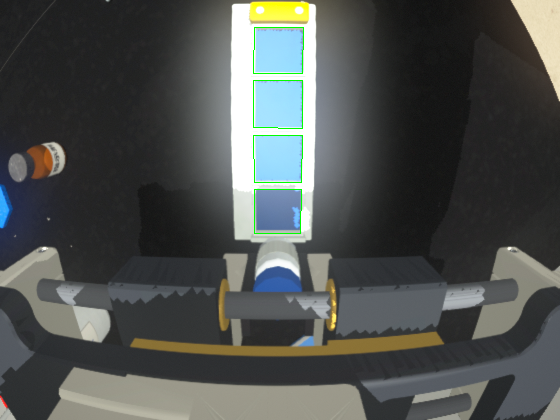

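The rack overlay fits to within a pixel: all four pocket outlines match and the held blue vial hangs at (277,275). Lowering it in.

Request:
servo_tool([
  [1,0,0,30,0,0,0],
  [1,0,0,30,0,0,0],
  [1,0,0,22,0,0,0],
  [1,0,0,10,0,0,0],
  [1,0,0,5,0,0,0],
  [1,0,0,3,0,0,0],
  [1,0,0,0,0,0,0],
  [-0.4,0,0,0,0,0,0],
  [-0.4,0,0,0,0,0,0],
  [-0.4,0,0,0,0,0,0],
  [-0.4,0,0,0,0,0,0],
  [-0.4,0,0,0,0,0,0],
  [-0.4,0,0,-20,0,0,0],
  [-0.4,0,0,-40,0,0,0],
  [-0.4,0,0,-40,0,0,0],
])

```text
t: 9.7
eef_pos: [0.5515, 0.1914, 0.1295]
ee_rot: [3.141, -0.004, -2.218]
force: [1.7, 1.4, 0.2]
width: 0.0605
gripper_force: 0.0
```

Request:
servo_tool([
  [-0.4,29.5,-20,0,0,0,0],
  [-0.4,29.5,-20,0,0,0,0],
  [-0.4,29.5,-20,0,0,0,0],
  [-0.4,29.5,-20,0,0,0,0],
  [-0.4,29.5,-20,0,0,0,0],
  [-0.4,29.5,-20,0,0,0,0],
  [-0.4,29.5,-20,0,0,0,0],
  [-0.4,29.5,-20,0,0,0,0],
  [-0.4,29.5,-20,0,0,0,0],
  [-0.4,29.5,-20,0,0,0,0],
  [-0.4,0,0,0,0,0,-6.9],
  [-0.4,0,0,0,0,0,-6.9],
  [-0.4,0,0,0,0,0,-6.9],
  [-0.4,0,0,0,0,0,-6.9],
  [-0.4,0,0,0,0,0,-6.9],
  [-0.4,0,0,0,0,0,-6.9],
  [-0.4,0,0,0,0,0,0],
  [-0.4,0,0,0,0,0,0],
])

```text
t: 11.2
eef_pos: [0.5342, -0.1637, 0.1297]
ee_rot: [-3.142, 0.0, -1.499]
force: [-0.2, -0.5, -0.2]
width: 0.0615
gripper_force: 0.0
```

Run:
```python
from station import arm
from lib import *
p=arm.grab_frame('top')
for a,c in blobs(p,(100,120,60),(125,255,255),20): print(a,np.round(c,1),np.round(world(p,c,.061),4))
c=cv2.resize(p['color'][160:280,140:420,::-1],None,fx=2.8,fy=2.8,interpolation=cv2.INTER_CUBIC)
cv2.imwrite('pics/t2.png',c)
```

```text
368 [271.7  78.5] [ 0.7956 -0.02    0.061 ]
3966 [ 79.9 155.4] [0.6358 0.3789 0.061 ]
202 [172.7 195.3] [0.548  0.1861 0.061 ]
24 [182.3 210.5] [0.5162 0.1662 0.061 ]
69 [322.9 216.9] [ 0.4971 -0.1173  0.061 ]
```

View pics/t2.png

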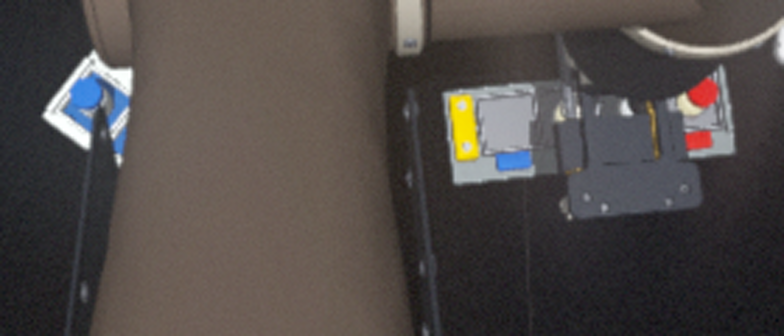

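The blue vial stands upright in the far pocket, at about (88,92) in the crop. Next is white.

Request:
servo_tool([
  [-0.4,0,0,30,0,0,0],
  [-0.4,0,0,30,0,0,0],
  [-0.4,0,0,20,0,0,0],
  [-0.4,0,0,13,0,0,0],
  [-0.4,0,-1,7,0,0,0],
  [-0.4,0,0,0,0,0,0],
  [1,0,0,0,0,0,0],
  [1,0,0,0,0,0,0],
  [1,0,0,0,0,0,0],
  [1,0,0,0,0,0,0],
  [1,0,0,0,0,0,0],
  [1,0,0,0,0,0,0],
  [1,0,0,0,0,0,0],
  [1,0,0,0,0,0,0],
  [1,0,0,0,0,0,0],
  [1,0,0,0,0,0,0],
  [1,0,0,0,0,0,0],
])

```text
t: 12.67
eef_pos: [0.5355, -0.1637, 0.0299]
ee_rot: [-3.141, -0.0, -1.495]
force: [-1.0, 0.5, 6.0]
width: 0.0231
gripper_force: 10.0
```

Request:
servo_tool([
  [1,0,0,-10,0,0,0],
  [1,0,0,-30,0,0,0],
  [1,0,0,-30,0,0,0],
  [1,0,0,-30,0,0,0],
])

```text
t: 13.0
eef_pos: [0.5347, -0.1637, 0.1308]
ee_rot: [3.14, 0.0, -1.495]
force: [0.0, 0.0, -1.1]
width: 0.0231
gripper_force: 10.0
```

Request:
servo_tool([
  [1,-31.9,-1.4,0,0,0,0],
  [1,-31.9,-1.4,0,0,0,0],
  [1,-31.9,-1.4,0,0,0,0],
  [1,-31.9,-1.4,0,0,0,0],
  [1,-31.9,-1.4,0,0,0,0],
  [1,-31.9,-1.4,0,0,0,0],
  [1,-31.9,-1.4,0,0,0,0],
  [1,-31.9,-1.4,0,0,0,0],
  [1,-31.9,-1.4,0,0,0,0],
  [1,-31.9,-1.4,0,0,0,0],
  [1,0,0,0,0,0,6.92],
  [1,0,0,0,0,0,6.92],
  [1,0,0,0,0,0,6.92],
  [1,0,0,0,0,0,6.92],
  [1,0,0,0,0,0,6.92],
  [1,0,0,0,0,0,6.92],
  [1,0,0,0,0,0,0],
  [1,0,0,0,0,0,0],
])

```text
t: 14.5
eef_pos: [0.5251, 0.1554, 0.1298]
ee_rot: [3.142, 0.0, -2.216]
force: [0.4, 0.8, -0.8]
width: 0.0233
gripper_force: 10.0
```

Run:
```python
from station import arm
from lib import *
p=arm.grab_frame('wrist')
cv2.imwrite('pics/w4.png',p['color'][:,:,::-1])
```

```text
(no output)
```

View pics/w4.png

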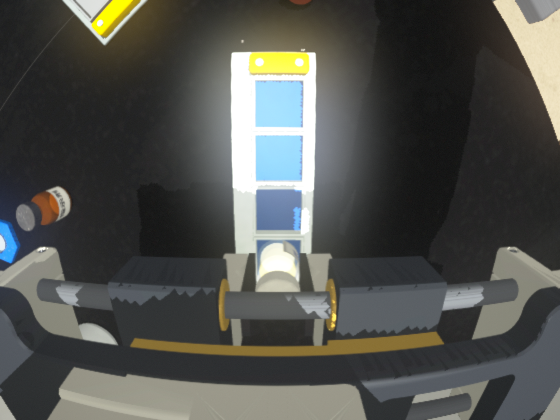

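The white vial hangs upright over its pocket; the −23 pocket shows at (278,211), the same geometry as for blue. Placing it and going for black.

Request:
servo_tool([
  [1,0,0,30,0,0,0],
  [1,0,0,30,0,0,0],
  [1,0,0,22,0,0,0],
  [1,0,0,10,0,0,0],
  [1,0,0,5,0,0,0],
  [1,0,0,3,0,0,0],
  [1,0,0,0,0,0,0],
  [-0.4,0,0,0,0,0,0],
  [-0.4,0,0,0,0,0,0],
  [-0.4,0,0,0,0,0,0],
  [-0.4,0,0,0,0,0,0],
  [-0.4,0,0,0,0,0,0],
  [-0.4,0,0,-20,0,0,0],
  [-0.4,0,0,-40,0,0,0],
  [-0.4,0,0,-40,0,0,0],
])

```text
t: 15.8
eef_pos: [0.5241, 0.1547, 0.1296]
ee_rot: [3.14, -0.004, -2.22]
force: [0.8, 1.5, -0.1]
width: 0.0605
gripper_force: 0.0
```

Request:
servo_tool([
  [-0.4,28.6,-23.3,0,0,0,0],
  [-0.4,28.6,-23.3,0,0,0,0],
  [-0.4,28.6,-23.3,0,0,0,0],
  [-0.4,28.6,-23.3,0,0,0,0],
  [-0.4,28.6,-23.3,0,0,0,0],
  [-0.4,28.6,-23.3,0,0,0,0],
  [-0.4,28.6,-23.3,0,0,0,0],
  [-0.4,28.6,-23.3,0,0,0,0],
  [-0.4,28.6,-23.3,0,0,0,0],
  [-0.4,28.6,-23.3,0,0,0,0],
  [-0.4,0,0,0,0,0,-6.9],
  [-0.4,0,0,0,0,0,-6.9],
  [-0.4,0,0,0,0,0,-6.9],
  [-0.4,0,0,0,0,0,-6.9],
  [-0.4,0,0,0,0,0,-6.9],
  [-0.4,0,0,0,0,0,-6.9],
  [-0.4,0,0,0,0,0,0],
  [-0.4,0,0,0,0,0,0],
])

```text
t: 17.3
eef_pos: [0.5378, -0.2132, 0.1296]
ee_rot: [-3.142, 0.0, -1.501]
force: [-0.0, 0.1, 0.5]
width: 0.0616
gripper_force: 0.0
```

Run:
```python
from station import arm
from lib import *
for n in ['scene']:
    p=arm.grab_frame(n)
    cv2.imwrite('pics/s2.png',cv2.resize(p['color'][130:330,180:420,::-1],None,fx=2.5,fy=2.5,interpolation=cv2.INTER_CUBIC))
```

```text
(no output)
```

View pics/s2.png

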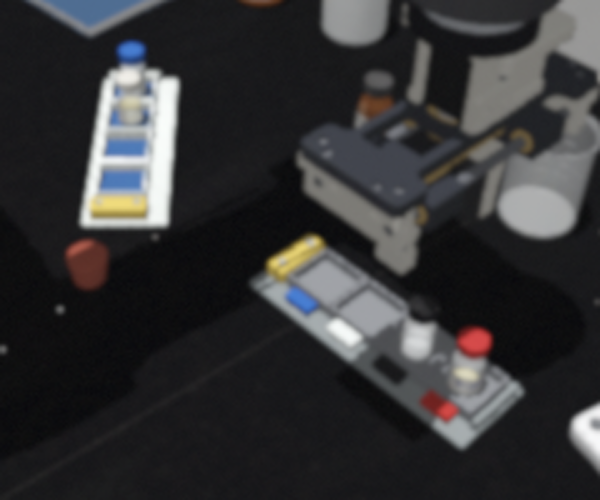

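Both vials stand in the two far pockets, and black and red remain upright in the grey rack. Gripping black.

Request:
servo_tool([
  [-0.4,0,-1,30,0,0,0],
  [-0.4,0,0,30,0,0,0],
  [-0.4,0,0,20,0,0,0],
  [-0.4,0,0,13,0,0,0],
  [-0.4,0,0,7,0,0,0],
  [-0.4,0,0,0,0,0,0],
  [1,0,0,0,0,0,0],
  [1,0,0,0,0,0,0],
  [1,0,0,0,0,0,0],
  [1,0,0,0,0,0,0],
  [1,0,0,0,0,0,0],
  [1,0,0,0,0,0,0],
  [1,0,0,0,0,0,0],
  [1,0,0,0,0,0,0],
  [1,0,0,0,0,0,0],
  [1,0,0,0,0,0,0],
  [1,0,0,-10,0,0,0],
  [1,0,0,-30,0,0,0],
  [1,0,0,-30,0,0,0],
  [1,0,0,-30,0,0,0],
])

```text
t: 19.02
eef_pos: [0.5383, -0.2131, 0.1308]
ee_rot: [3.14, 0.0, -1.497]
force: [0.7, -0.2, -0.0]
width: 0.0231
gripper_force: 10.0
```

Request:
servo_tool([
  [1,-33.4,1.7,0,0,0,0],
  [1,-33.4,1.7,0,0,0,0],
  [1,-33.4,1.7,0,0,0,0],
  [1,-33.4,1.7,0,0,0,0],
  [1,-33.4,1.7,0,0,0,0],
  [1,-33.4,1.7,0,0,0,0],
  [1,-33.4,1.7,0,0,0,0],
  [1,-33.4,1.7,0,0,0,0],
  [1,-33.4,1.7,0,0,0,0],
  [1,-33.4,1.7,0,0,0,0],
  [1,0,0,0,0,0,6.92],
  [1,0,0,0,0,0,6.92],
  [1,0,0,0,0,0,6.92],
  [1,0,0,0,0,0,6.92],
  [1,0,0,0,0,0,6.92],
  [1,0,0,0,0,0,6.92],
  [1,0,0,0,0,0,0],
  [1,0,0,0,0,0,0],
])

```text
t: 20.52
eef_pos: [0.4974, 0.1187, 0.1299]
ee_rot: [-3.142, 0.0, -2.218]
force: [-0.2, 1.7, -0.2]
width: 0.0227
gripper_force: 10.0
```

Request:
servo_tool([
  [1,0,0,30,0,0,0],
  [1,0,0,30,0,0,0],
  [1,0,0,22,0,0,0],
  [1,0,0,10,0,0,0],
  [1,0,0,5,0,0,0],
  [1,0,0,3,0,0,0],
  [1,0,0,0,0,0,0],
  [-0.4,0,0,0,0,0,0],
  [-0.4,0,0,0,0,0,0],
  [-0.4,0,0,0,0,0,0],
  [-0.4,0,0,0,0,0,0],
  [-0.4,0,0,0,0,0,0],
  [-0.4,0,0,-20,0,0,0],
  [-0.4,0,0,-40,0,0,0],
  [-0.4,0,0,-40,0,0,0],
])

```text
t: 21.77
eef_pos: [0.4963, 0.118, 0.1298]
ee_rot: [3.14, -0.004, -2.222]
force: [1.8, 1.0, 0.4]
width: 0.061
gripper_force: 0.0
```

Request:
servo_tool([
  [-0.4,27.1,-26.5,0,0,0,0],
  [-0.4,27.1,-26.5,0,0,0,0],
  [-0.4,27.1,-26.5,0,0,0,0],
  [-0.4,27.1,-26.5,0,0,0,0],
  [-0.4,27.1,-26.5,0,0,0,0],
  [-0.4,27.1,-26.5,0,0,0,0],
  [-0.4,27.1,-26.5,0,0,0,0],
  [-0.4,27.1,-26.5,0,0,0,0],
  [-0.4,27.1,-26.5,0,0,0,0],
  [-0.4,27.1,-26.5,0,0,0,0],
  [-0.4,0,0,0,0,0,-6.9],
  [-0.4,0,0,0,0,0,-6.9],
  [-0.4,0,0,0,0,0,-6.9],
  [-0.4,0,0,0,0,0,-6.9],
  [-0.4,0,0,0,0,0,-6.9],
  [-0.4,0,0,0,0,0,-6.9],
  [-0.4,0,0,0,0,0,0],
  [-0.4,0,0,0,0,0,0],
])

```text
t: 23.27
eef_pos: [0.5439, -0.2574, 0.1296]
ee_rot: [3.142, 0.0, -1.503]
force: [0.3, -0.1, 0.7]
width: 0.0611
gripper_force: 0.0
```

Run:
```python
from station import arm
from lib import *
p=arm.grab_frame('scene')
cv2.imwrite('pics/s3.png',cv2.resize(p['color'][130:330,180:420,::-1],None,fx=2.5,fy=2.5,interpolation=cv2.INTER_CUBIC))
```

```text
(no output)
```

View pics/s3.png

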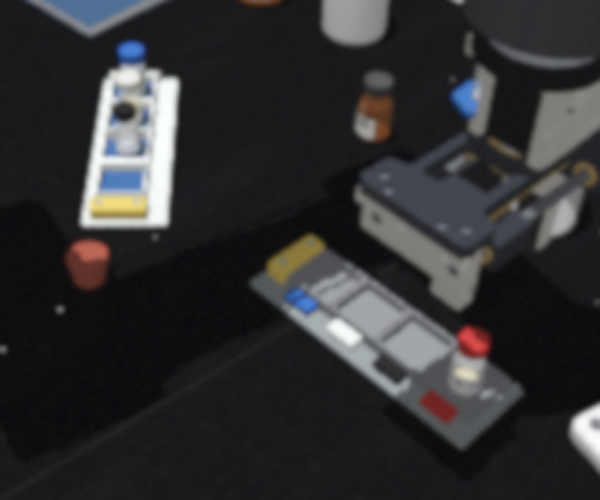

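Three vials are in place: blue, white and black, with caps at about (130,50), (130,75) and (124,110). Red is the last one.

Request:
servo_tool([
  [-0.4,0,0,30,0,0,0],
  [-0.4,0,0,30,0,0,0],
  [-0.4,0,0,20,0,0,0],
  [-0.4,0,0,13,0,0,0],
  [-0.4,0,0,7,0,0,0],
  [-0.4,0,0,0,0,0,0],
  [1,0,0,0,0,0,0],
  [1,0,0,0,0,0,0],
  [1,0,0,0,0,0,0],
  [1,0,0,0,0,0,0],
  [1,0,0,0,0,0,0],
  [1,0,0,0,0,0,0],
  [1,0,0,0,0,0,0],
  [1,0,0,0,0,0,0],
  [1,0,0,0,0,0,0],
  [1,0,0,0,0,0,0],
  [1,0,0,-10,0,0,0],
  [1,0,0,-30,0,0,0],
  [1,0,0,-30,0,0,0],
  [1,0,0,-30,0,0,0],
])

```text
t: 24.98
eef_pos: [0.5434, -0.2574, 0.1308]
ee_rot: [3.14, 0.0, -1.499]
force: [0.3, 0.3, -0.1]
width: 0.0234
gripper_force: 10.0
```

Request:
servo_tool([
  [1,-34.4,5,0,0,0,0],
  [1,-34.4,5,0,0,0,0],
  [1,-34.4,5,0,0,0,0],
  [1,-34.4,5,0,0,0,0],
  [1,-34.4,5,0,0,0,0],
  [1,-34.4,5,0,0,0,0],
  [1,-34.4,5,0,0,0,0],
  [1,-34.4,5,0,0,0,0],
  [1,-34.4,5,0,0,0,0],
  [1,-34.4,5,0,0,0,0],
  [1,0,0,0,0,0,6.92],
  [1,0,0,0,0,0,6.92],
  [1,0,0,0,0,0,6.92],
  [1,0,0,0,0,0,6.92],
  [1,0,0,0,0,0,6.92],
  [1,0,0,0,0,0,6.92],
  [1,0,0,0,0,0,0],
  [1,0,0,0,0,0,0],
])

```text
t: 26.48
eef_pos: [0.4695, 0.0821, 0.1299]
ee_rot: [-3.142, 0.0, -2.22]
force: [-0.0, 0.1, -0.2]
width: 0.0233
gripper_force: 10.0
```

Request:
servo_tool([
  [1,0,0,30,0,0,0],
  [1,0,0,30,0,0,0],
  [1,0,0,22,0,0,0],
  [1,0,0,10,0,0,0],
  [1,0,0,5,0,0,0],
  [1,0,0,3,0,0,0],
  [1,0,0,0,0,0,0],
  [-0.4,0,0,0,0,0,0],
  [-0.4,0,0,0,0,0,0],
  [-0.4,0,0,0,0,0,0],
  [-0.4,0,0,0,0,0,0],
  [-0.4,0,0,0,0,0,0],
  [-0.4,0,0,-20,0,0,0],
  [-0.4,0,0,-40,0,0,0],
  [-0.4,0,0,-40,0,0,0],
  [-0.4,0,0,-40,0,0,0],
  [-0.4,0,0,-30,0,0,0],
])

```text
t: 27.9
eef_pos: [0.4701, 0.0822, 0.2032]
ee_rot: [-3.14, 0.003, -2.224]
force: [1.8, 0.8, 0.0]
width: 0.0616
gripper_force: 0.0
```

Request:
servo_tool([
  [-0.4,15,-28,0,0,0,0],
  [-0.4,15,-28,0,0,0,0],
  [-0.4,15,-28,0,0,0,0],
  [-0.4,15,-28,0,0,0,0],
  [-0.4,15,-28,0,0,0,0],
  [-0.4,15,-28,0,0,0,0],
  [-0.4,15,-28,0,0,0,0],
  [-0.4,15,-28,0,0,0,0],
  [-0.4,20,-28,0,0,0,0],
  [-0.4,20,-28,0,0,0,0],
  [-0.4,0,0,0,0,0,0],
  [-0.4,0,0,0,0,0,0],
])

```text
t: 28.9
eef_pos: [0.5944, -0.2169, 0.1986]
ee_rot: [3.14, -0.001, -2.227]
force: [0.3, 0.6, 0.3]
width: 0.0613
gripper_force: 0.0
```

Run:
```python
from station import arm
from lib import *
t=arm.grab_frame('top')
o=np.array([.511,.1374]);a=np.radians(142.8);x=np.array([np.cos(a),np.sin(a)]);y=np.array([-x[1],x[0]])
c=cv2.resize(t['color'][170:270,140:270,::-1],None,fx=5,fy=5,interpolation=cv2.INTER_CUBIC)
for Y in (.069,.023,-.023,-.069):
    u=[pixel(t,np.r_[o+y*Y+.012*np.array([np.cos(b),np.sin(b)]),.061]) for b in np.linspace(0,6.28,24)]
    cv2.polylines(c,[((np.array(u)+.5-[140,170])*5).astype(int)],True,(0,255,0),1)
s=arm.grab_frame('scene')
d=cv2.resize(s['color'][140:240,190:290,::-1],(500,500),interpolation=cv2.INTER_CUBIC)
cv2.imwrite('pics/f.png',cv2.resize(np.hstack([c,d]),(790,345)))
print(arm.get_state()['t'])
```

```text
29.0
```

View pics/f.png

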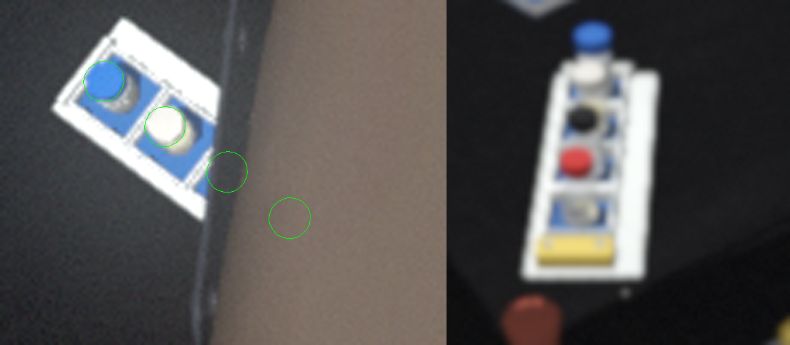

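In the top view, blue (104,80) and white (166,126) sit on the predicted circles; the arm hides the other two. The scene view shows all four upright in order, with red next to the yellow block.

```bash
python3 -c "
from station import arm
print(arm.job_done())"
```

```text
the job is handed in; nothing more can be done
None
```

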